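Pin the crank shaft of the tape-core winder

TASK

Lock the crank shaft of the small tape-core winder: stand the stepped steel pin, nose down, in the guide bush on top of the bearing block and let go of it, then swing the crank gently away from the robot until you feel the pin catch in the shaft's hidden cross-hole. Let go of the crank and push the pin fully home, upright, with its head seated on the bush. Never force the crank or the pin against each other, and leave the other things on the table where they are.

Things in the scene. Friction and masses are not known exactly. Their poses are not given: they have to be found in the camera images.
- block: Grey bearing block, 56 x 50 mm, 120 mm tall, on a dark base plate 100 x 120 x 8 mm fixed to the table. Origin: centre of the plate's underside; z up, x roughly away from the robot. A shaft runs along its y axis, 70 mm up; crank on its -y side, hub with a brown tape core (76 mm) on its +y side. A vertical 15 mm bore goes down through block and shaft at x = y = 0.
- bush_mouth (a point): Centre of the open top of the steel guide bush (27 mm outside, bore 15 mm) on the block, 126 mm above the table; the pin goes in here straight down.
- shaft_centre (a point): Where the shaft axis crosses the bore, 70 mm above the table. The shaft is 40 mm thick: its surface lies 36 mm below the bush mouth. Its cross-hole, 15.5 mm wide, is hidden; it stands upright at an unknown crank angle between -0.30 and +0.45 rad. With the pin's nose caught in it the crank has about 0.6 rad of play in all, then stops.
- crank: Turning shaft with crank arm. Origin at shaft_centre, y along the shaft, z along the arm towards the handle. Crank angle: 0 arm upright, positive leaning to the block's +x (away from the robot); stops at -0.95 and +0.95 rad. It starts at -0.9 to -0.7 and stays where it is left (about 1 N of friction at the handle). Once caught, push it with no more than 15 N.
- crank_grip (a point): Point to take the crank's handle: a black round grip, 18 mm in diameter, 52 mm long, parallel to the shaft, standing out sideways (block -y) from the arm. This point lies 75 mm from the shaft axis and 96 mm from the bore along block -y, 3 mm outside its mid-length, 31 mm from the arm. It can be pinched from above across the block's x, or pushed.
- pin: Loose stepped steel pin, 102 mm long, 0.1 kg, at first upright in the pin stand. Origin: tip of the nose; z along the pin to the head. Nose 11 mm in diameter, rounded, 24 mm long; short cone; main shank 13 mm up to 84 mm; round head 26 mm in diameter, 18 mm high (84 to 102 mm). Nose on the shaft, the head's underside is 48 mm above the bush mouth.
- pin_seat (a point): Centre of the underside of the pin's head, 84 mm above the tip. When the nose catches, the pin sinks by its own weight about 12 mm, until its cone meets a spring ball in the bush; from there it must be pushed, with 5 to 15 N, turning the released crank straight by itself; it stays where it is left. Fully home, this underside rests on the bush mouth.
- pin_stand: Small aluminium stand, 44 x 44 x 45 mm on a 60 x 60 x 5 mm foot, fixed to the table in front of the block (its -x side); a 15 mm hole 40 mm deep in its top holds the pin. Origin: centre of its underside, on the table. The standing pin's head spans 89 to 107 mm above the table.
- clear_tape: Bystander: small roll of clear tape, 54 mm, 18 mm high, lying flat. Origin: centre of its underside.
- spare_roller: Bystander: white flanged roller, 37 mm, 34 mm high. Origin: centre of its underside.
- tape_measure: Bystander: grey tape measure, 32 x 65 x 54 mm. Origin: centre of its underside.
Mind the look-alikes: they are no part of the job. Of the things like the pin, leave any that is blue or green; of the rest the larger one is meant.

How it is judged:
On the way:
1. the pin stands free in the bush, let go, its nose on the shaft or caught in it (head 25 to 55 mm above the bush) (z of pin_seat in the frame of bush_mouth between 0.025 and 0.055 m and horizontal distance between pin and bush_mouth below 0.008 m and contact force between the fingers and pin below 0.1 N), for 0.2 s.
At the end, for the whole second after the job is handed in: The pin stands upright (within 0.08 rad) and at rest in the bush, through the shaft, its head's underside within 3 mm of the bush mouth and centred on it within 4 mm (z of pin_seat in the frame of bush_mouth below 0.003 m and horizontal distance between pin_seat and bush_mouth below 0.004 m and angle between pin's own z axis and vertical below 0.08 rad and linear speed of pin below 0.02 m/s); the robot touches nothing.
It fails at once if the pin and the shaft are forced against each other with more than 80 N (contact force between pin and crank above 80 N).
It fails at once if the clear tape, the spare roller or the tape measure is moved more than 20 mm (distance of any of clear_tape, spare_roller, tape_measure from where it was at the start of the episode above 0.02 m).
It also fails if it takes over 64 s, if anything falls off the work surface, if the arm or the gripper's body presses on something with over 40 N, if the wrist force passes 120 N, or if a joint passes its speed limit or range.

ROBOT

A 6-joint arm with a two-finger parallel gripper is mounted at the origin on a cart in front of the work surface, level with it; the furniture and walls round the work are solid. World frame = base frame: x ahead of the robot, y to its left, z up, the work surface at z = 0. Lengths are in m, angles in rad, forces in N, time in s.
With the tool pointing down it reaches from about 0.375 to 0.9 m from the base axis. Payload 3.1 kg.
Tool frame: the origin (TCP) lies where the fingers leave the gripper's body, on its centre line; the fingertips stand 70 mm ahead of it and the grasp point (between the pads) lies 51 mm ahead of it; z points along the fingers, y is the line along which they close (so a half turn about z gives the same grasp; the last joint's range is limited). The gripper opens to 87 mm and grips with 3 to 60 N. Pads are 19 mm wide; open, the fingers measure 117 mm over their backs; the gripper's body (75 mm by 190 mm) begins 51 mm behind the grasp point.
Start: joints at [0.96, 0.527, 1.433, -0, 1.181, -0.178], TCP at [0.262, 0.567, 0.292] pointing down, gripper open.
Joint ranges: [-3.08, 3.08], [-0.75, 2.2], [0.22, 2.44], [-1.43, 4.57], [0, 2.65], [-2.85, 2.85]. Speed limits (rad/s): [2.79, 2.79, 3.14, 3.14, 3.14, 3.14].

INTERFACE

Orientations are given as a unit quaternion [x, y, z, w].
In Python, from rig import robot gives the robot as it stands.
- The arm moves only by the tool send_rows, never from a script. Its argument "deltas" is text: rows parted by semicolons, each of 7 numbers parted by spaces: the shift along the tool's x, y, z in mm, then the turn, a rotation vector about the tool's x, y, z in degrees, then the opening, from 0 (shut) to 1 (fully open). A call has 1 to 10 rows; each row shifts and turns the commanded pose from where the row before left it, along the tool's axes as they then stand; what a row does not reach is not made up. A row lasts 1/8 s, in which the tool goes at most 62.5 mm and 10.7 degrees, less where a joint would pass 70% of its speed; a pose out of reach is approached as far as the arm can. A call is refused whole if a number of a shift passes 62.5 or a number of a turn 10.7, either way. A call with a gripper value outside its range is refused whole. The fingers move at their own pace and stop on an object; "newtons" is the grip in N (left out, the last holds). Time passes only in rows, so rows that do not move let the fingers close. It gives the time, the measured TCP pose, the force, the opening and the grip force at its end, in the units of the state.
- robot.get_obs(): the state, without advancing time (a new reading comes with each control period).
- robot.camera(name): name is "scene" or "top" or "wrist"; returns a dict with "image" (400x640x3 uint8, red, green, blue), "depth" (400x640 float32, m along the optical axis (not along the pixel's ray), 0 where there is no reading), "fovy" (degrees; the focal length in pixels is half the picture's height over the tangent of half this angle, whatever the lens; pixels are square), "cx", "cy" (the principal point, pixels), "k1" (the pictures are not rectified: a ray, as slopes to the right and down, at radius r is drawn at 1 + k1 r^2 times it, then the intrinsics apply), "rvec" (rotation vector, rad) and "tvec" (3), from world to camera coordinates, as OpenCV has them. Camera axes: x right, y down, z forward; pixel columns grow to the right and rows downward; lengths in m; the calibration is good to about 2 mm. A picture is of the moment at which its call begins.
- robot.hand_in(): hands the job in; it is judged then, once.
Trained networks look in the newest picture that a camera, given by its name, has taken for a name from the list of things; names that differ only in an ending like _2 or _b are one class to them, and where a whole thing is asked for, a point or a joint stands for the part that bears it (a point fixed in the world has none). Each returns a list of dicts, best first, with "p" (0 to 1); they miss things now and then, are a little off and sometimes report something else, mostly with a low value. They report only what shows in the picture. A call takes as long as a camera call. They do not tell look-alikes from the thing itself.
- robot.find_in(camera, thing): "box" ([left, top, right, bottom] in pixels, round what is visible of it).
- robot.cut_out(camera, thing): "region" (400x640 bool, what is visible of it) and "box" ([left, top, right, bottom] in pixels, round what is visible of it).
The state is a dict: "time": time; "q": joint angles; "joint_velocities": joint speeds; "joint_torque": joint torques, N m; "position": TCP position; "tool_rot": TCP orientation; "ft_force": force on the tool from outside, world axes, zero at the start; "moment": the same for the moment, N m; "grip_width": finger opening in m; "grip_force": force on a finger pad.
Only numpy, scipy, OpenCV 4.12 (cv2) and the standard library are available. Lean on these libraries where they do the work, as an engineer would, in place of code of your own. Each camera call takes 0.05 s, during which the arm holds its last target. There are 200 camera calls.

## Working session

There is one attempt and no reset: what is moved stays moved. The work goes in short steps, Python scripts to look and compute and a tool call to move; the robot and the scene stay as the last step left them, time stands still between calls to the robot, and variables do not carry over. Pictures are saved under pics/ and viewed, at most 10 in all, crops included, and the job is handed in when it is done.

Besides the shell and the picture viewer there is one more tool, called after ">>>" as name(argument=value, ...) on one line, values as JSON. send_rows: Moves the arm, as the interface text tells. Its arguments: {"type":"object","properties":{"deltas":{"type":"string"},"newtons":{"type":"number"}},"required":["deltas"]}

```bash
mkdir -p pics; ls
cat > h.py <<'E'
import numpy as np, cv2
from scipy.spatial.transform import Rotation as R
from rig import robot
def save(c,n): cv2.imwrite('pics/'+n+'.png',c['image'][:,:,::-1])
def cloud(c):
    h,w=c['depth'].shape; f=h/2/np.tan(np.radians(c['fovy'])/2)
    u,v=np.meshgrid(np.arange(w),np.arange(h)); 
    K=np.array([[f,0,c['cx']],[0,f,c['cy']],[0,0,1.]])
    p=cv2.undistortPoints(np.stack([u,v],-1).reshape(-1,1,2).astype(float),K,np.array([c['k1'],0,0,0.])).reshape(h,w,2)
    d=c['depth'][...,None]; P=np.concatenate([p*d,d],-1)
    Rm=R.from_rotvec(np.ravel(c['rvec'])).as_matrix()
    W=(P-np.ravel(c['tvec']))@Rm
    W[c['depth']<=0]=np.nan
    return W
E
python3 - <<'E'
from h import *
for n in ['scene','top']:
    c=robot.camera(n); save(c,n+'0'); W=cloud(c)
    np.save(n+'0.npy',W); print(n,c['k1'],c['fovy'],c['tvec'])
    for t in ['pin','block','crank','pin_stand','crank_grip','clear_tape','spare_roller','tape_measure']:
        for r in robot.cut_out(n,t)[:3]:
            m=r['region']; P=W[m]; P=P[~np.isnan(P[:,0])]
            if len(P) : print(t,round(r['p'],2),np.round(r['box']),np.round(np.median(P,0),3),'zmax',np.round(np.percentile(P[:,2],97),3), np.median(c['image'][m],0))
o=robot.get_obs(); print(o)
E
```

```text
pics
scene -0.04519892399482204 54.632339545693476 [-0.43112615  0.20530898  0.64931847]
pin 0.74 [342. 245. 359. 301.] [ 0.39  -0.271  0.075] zmax 0.102 [ 16.5  58.  137.5]
pin 0.7 [363. 202. 430. 253.] [ 0.532 -0.283  0.087] zmax 0.126 [79. 61. 34.]
pin 0.62 [342. 216. 353. 250.] [ 0.453 -0.194  0.094] zmax 0.107 [73. 67. 62.]
block 0.69 [357. 193. 434. 278.] [ 0.531 -0.247  0.067] zmax 0.125 [77. 66. 57.]
crank 0.65 [359. 200. 429. 254.] [ 0.532 -0.284  0.087] zmax 0.126 [78. 60. 32.]
pin_stand 0.62 [328. 241. 367. 276.] [ 0.441 -0.199  0.019] zmax 0.046 [112.   97.5  87.5]
crank_grip 0.86 [364. 204. 428. 254.] [ 0.531 -0.286  0.088] zmax 0.126 [76. 59. 31.]
clear_tape 0.72 [280. 222. 305. 238.] [ 0.452 -0.009  0.015] zmax 0.019 [127. 105.  69.]
spare_roller 0.72 [356. 192. 368. 212.] [ 0.649 -0.024  0.023] zmax 0.034 [227. 200. 157.]
tape_measure 0.69 [257. 190. 281. 218.] [0.453 0.097 0.027] zmax 0.053 [84. 74. 64.]
top -0.0678481358638298 50.97493611831777 [-0.06069198  0.54633886  0.89475413]
pin 0.64 [411. 267. 429. 283.] [ 0.393 -0.264  0.102] zmax 0.105 [ 43.  77. 139.]
pin
[... 586 characters left out ...]
]
{'time': 0.9, 'q': array([ 9.59481456e-01,  5.27463277e-01,  1.43266265e+00, -6.49909825e-05,
        1.18139025e+00, -1.78525558e-01]), 'joint_velocities': array([ 0.00238399, -0.00049349, -0.00013467, -0.00057195,  0.00068249,
        0.00012554]), 'joint_torque': array([ 1.92571475e-03, -4.39996541e+01, -1.76992303e+01,  6.35140459e-02,
        5.03831275e-02, -1.88167093e-05]), 'position': array([0.26212572, 0.56737003, 0.2922829 ]), 'tool_rot': array([2.14697718e-01, 9.76680545e-01, 2.37268908e-05, 4.24599948e-05]), 'ft_force': array([-0.31399295, -0.26132313, -0.36959747]), 'moment': array([-0.00025628,  0.02383281, -0.01932465]), 'grip_force': 0.0, 'grip_width': 0.08695646436298704}
```

Run:
```python
import cv2,numpy as np
a=cv2.imread('pics/top0.png')[150:310,300:480]; b=cv2.imread('pics/scene0.png')[170:320,300:460]
cv2.imwrite('pics/comb.png',np.hstack([cv2.resize(a,(395,350),interpolation=cv2.INTER_CUBIC),cv2.resize(b,(373,350),interpolation=cv2.INTER_CUBIC)]))
```

```text
(no output)
```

View pics/comb.png

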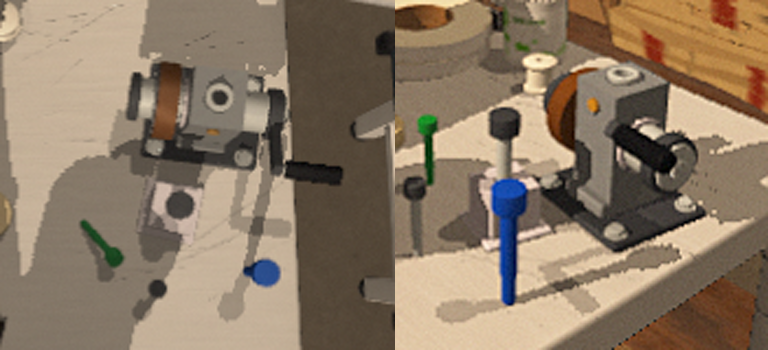

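View pics/top0.png

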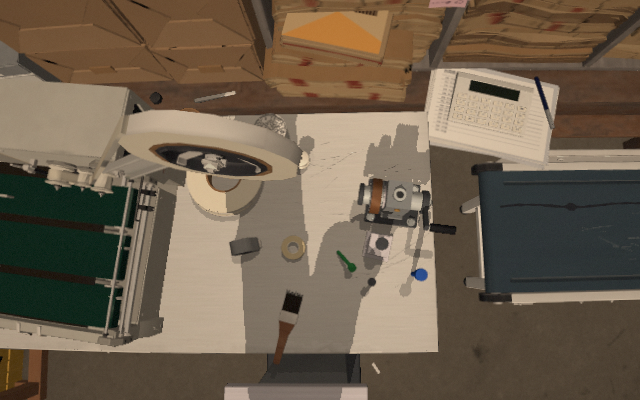

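The pin that is meant stands in the stand, with its dark head at top px (381,243). The small grey pin at (372,282), the green one and the blue one are decoys. The bush is at about (400,194), and the crank handle at (442,230) leans towards the robot. Next I measure these precisely and check what obstructs the path.

Run:
```python
from h import *
for n in ['top','scene']:
    W=np.load(n+'0.npy'); x,y,z=W[...,0],W[...,1],W[...,2]
    im=cv2.imread(f'pics/{n}0.png')
    def box(xa,xb,ya,yb,za,zb): return (x>xa)&(x<xb)&(y>ya)&(y<yb)&(z>za)&(z<zb)
    m=box(.42,.49,-.23,-.15,.098,.118); P=W[m]; print(n,'pinhead',m.sum(),(P.min(0)+P.max(0))/2,P.mean(0),P.max(0)-P.min(0))
    m=box(.49,.60,-.27,-.17,.1235,.135); P=W[m]; print('bush',m.sum(),(P.min(0)+P.max(0))/2,P.mean(0),P.max(0)-P.min(0))
    m=box(.49,.60,-.29,-.17,.115,.1235); P=W[m]; print('blocktop',m.sum(),cv2.minAreaRect(P[:,:2].astype(np.float32)))
    m=box(.42,.56,-.40,-.285,.08,.16)&(im.max(-1)<45); P=W[m]; print('handle',m.sum(),P.mean(0),P.min(0),P.max(0)); 
    if len(P)>5: print(np.linalg.svd(P-P.mean(0))[2][0])
    for a in np.arange(-.4,.8,.1):
        print(round(a,1),[ (round(float(np.nanmax(z[mm])),2) if (mm:=(x>b)&(x<b+.1)&(y>a)&(y<a+.1)).any() else None) for b in np.arange(0,.9,.1)])
```

```text
top pinhead 125 [ 0.45585374 -0.18701732  0.1048282 ] [ 0.45580344 -0.18730473  0.10752883] [0.02263353 0.02405912 0.01199903]
bush 113 [ 0.55435357 -0.22429249  0.12692499] [ 0.55347053 -0.22508519  0.12589817] [0.05339468 0.04983536 0.00676375]
blocktop 570 ((0.5424596071243286, -0.2466774433851242), (0.11558495461940765, 0.06755844503641129), 61.880218505859375)
handle 208 [ 0.48433564 -0.3085116   0.12449713] [ 0.47179507 -0.33348262  0.08927606] [ 0.55923377 -0.28506995  0.13017364]
[-0.53268295 -0.81599671  0.22449552]
-0.4 [-0.79, None, 0.01, 0.01, 0.13, 0.01, 0.01, 0.02, 0.29]
-0.3 [-0.79, None, 0.01, 0.11, 0.13, 0.13, 0.01, 0.12, 0.29]
-0.2 [-0.21, 0.01, 0.01, 0.08, 0.11, 0.12, 0.01, 0.12, 0.29]
-0.1 [None, 0.01, 0.02, 0.02, 0.02, 0.65, 0.04, 0.01, 0.29]
-0.0 [None, 0.01, 0.02, 0.02, 0.06, 0.65, 0.09, 0.09, 0.31]
0.1 [-0.69, 0.01, 0.01, 0.01, 0.06, 0.61, 0.05, 0.0, 0.31]
0.2 [-0.79, None, 0.22, 0.2, 0.22, 0.46, 0.33, 0.33, 0.33]
0.3 [-0.79, None, 0.23, 0.22, 0.22, 0.33, 0.33, 0.33, 0.33]
0.4 [-0.79, None, 0.22, 0.22, 0.21, 0.31, 0.33, 0.33, 0.34]
0.5 [-0.79, None, 0.23, 0.22
[... 791 characters left out ...]
, 0.47]
-0.3 [None, None, 0.0, 0.1, 0.13, 0.13, 0.01, 0.11, 0.47]
-0.2 [0.3, 0.0, 0.0, 0.07, 0.11, 0.12, 0.0, 0.0, 0.48]
-0.1 [0.35, 0.32, 0.01, 0.01, 0.07, 0.48, 0.03, 0.0, 0.48]
-0.0 [0.35, 0.01, 0.01, 0.01, 0.05, 0.48, 0.08, 0.09, 0.49]
0.1 [0.0, 0.0, 0.0, 0.0, 0.05, 0.49, 0.04, 0.04, 0.49]
0.2 [None, None, 0.22, 0.2, 0.22, 0.46, 0.33, 0.33, 0.5]
0.3 [None, None, 0.22, 0.22, 0.22, 0.33, 0.33, 0.33, 0.5]
0.4 [None, 0.34, 0.51, 0.22, 0.2, 0.29, 0.33, 0.33, 0.51]
0.5 [None, 0.52, 0.52, 0.51, 0.22, 0.22, 0.33, None, 0.49]
0.6 [None, -0.8, 0.31, 0.33, 0.26, 0.26, 0.29, None, None]
0.7 [None, None, 0.0, 0.24, 0.23, 0.22, 0.22, None, None]
0.8 [None, None, 0.0, 0.0, None, None, None, None, None]
```

View pics/scene0.png

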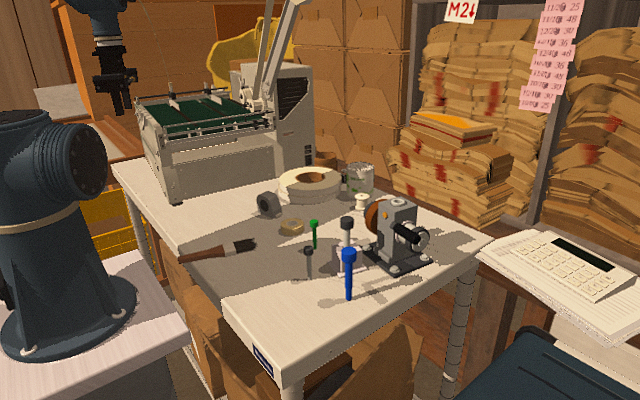

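```bash
cat >> h.py <<'E'
def plan(wps,grip,pose=None):
    """wps: list of (x,y,z,yaw_deg of tool y, nrows); prints rounded rows from measured pose, tool kept pointing down"""
    o=robot.get_obs(); p=o['position'].copy() if pose is None else np.array(pose[:3],float); r=R.from_quat(o['tool_rot'])
    for x,y,z,yaw,n in wps:
        ya=np.radians(yaw); ty=np.array([np.cos(ya),np.sin(ya),0]); tz=np.array([0,0,-1.]); T=R.from_matrix(np.stack([np.cross(ty,tz),ty,tz],1))
        p0=p.copy(); rows=[]; dr=(r.inv()*T).as_rotvec(degrees=True)/n
        dr=np.round(dr,1)
        for i in range(n):
            t=p0+(np.array([x,y,z])-p0)*(i+1)/n
            d=np.round(r.inv().apply(t-p)*1e3,1); p=p+r.apply(d)/1e3; r=r*R.from_rotvec(dr,degrees=True)
            rows.append(' '.join('%g'%v for v in [*d,*dr,grip]))
        print(';'.join(rows))
E
python3 - <<'E'
from h import *
plan([(.262,.567,.42,65.2,3),(.35,.3,.42,40,7),(.42,-.15,.42,-4,10)],1)
E
```

```text
-0 -0.1 -42.6 0 0 0 1;-0 -0.2 -42.5 0 0 0 1;-0.1 -0.1 -42.6 0 0 0 1
-27.4 -29.4 -0 0 0 3.6 1;-29.2 -27.5 -0 0 0 3.6 1;-30.9 -25.7 -0 0 0 3.6 1;-32.4 -23.7 -0 0 0 3.6 1;-33.8 -21.6 -0 0 0 3.6 1;-35.1 -19.5 -0 0 0 3.6 1;-36.3 -17.2 -0 0 0 3.6 1
-39 -23.6 -0 0 0 4.4 1;-40.6 -20.5 -0 0 0 4.4 1;-42.2 -17.3 -0 0 0 4.4 1;-43.3 -14 -0 0 0 4.4 1;-44.2 -10.7 -0 0 0 4.4 1;-45 -7.3 -0 0 0 4.4 1;-45.4 -3.7 -0 0 0 4.4 1;-45.5 -0.3 -0 0 0 4.4 1;-45.5 3.2 -0 0 0 4.4 1;-45 6.7 -0 0 0 4.4 1
```

>>> send_rows(deltas="0 0 -43 0 0 0 1;0 0 -43 0 0 0 1;0 0 -43 0 0 0 1;-27 -29 0 0 0 3.6 0.6;-29 -28 0 0 0 3.6 0.6;-31 -26 0 0 0 3.6 0.6;-32 -24 0 0 0 3.6 0.6;-34 -22 0 0 0 3.6 0.6;-35 -20 0 0 0 3.6 0.6;-36 -17 0 0 0 3.6 0.6")

```text
time: 2.15
position: [0.3484, 0.2986, 0.4214]
tool_rot: [0.423, 0.906, 0.0, 0.0]
ft_force: [0.1, -0.4, 0.1]
grip_width: 0.0523
grip_force: 0.0
```

>>> send_rows(deltas="-39 -24 0 0 0 4.4 0.6;-41 -20 0 0 0 4.4 0.6;-42 -17 0 0 0 4.4 0.6;-43 -14 0 0 0 4.4 0.6;-44 -11 0 0 0 4.4 0.6;-45 -7 0 0 0 4.4 0.6;-45 -4 0 0 0 4.4 0.6;-45 0 0 0 0 4.4 0.6;-45 3 0 0 0 4.4 0.6;-45 7 0 0 0 4.4 0.6")

```text
time: 3.4
position: [0.4184, -0.1498, 0.4215]
tool_rot: [0.732, 0.681, 0.0, 0.0]
ft_force: [0.7, 0.3, 0.2]
grip_width: 0.0523
grip_force: 0.0
```

Run:
```python
from h import *
o=robot.get_obs(); print(o['time'],o['position'],o['tool_rot'],o['ft_force'])
c=robot.camera('wrist'); save(c,'w1'); W=cloud(c); np.save('w1.npy',W)
for t in ['pin','block','crank_grip']:
    for r in robot.cut_out('wrist',t)[:3]:
        m=r['region']; P=W[m]; P=P[~np.isnan(P[:,0])]
        print(t,round(r['p'],2),np.round(r['box']),np.round(np.median(P,0),4),np.percentile(P[:,2],97))
```

```text
3.4 [ 0.41840017 -0.14978412  0.4214826 ] [7.32343107e-01 6.80935720e-01 1.79217289e-04 2.95082020e-04] [0.73726043 0.30220926 0.15174982]
pin 0.95 [292. 170. 314. 222.] [ 0.3839 -0.1914  0.0162] 0.027318529272469406
pin 0.68 [338. 186. 359. 206.] [ 0.4597 -0.1865  0.1069] 0.10855868619574725
pin 0.6 [259. 133. 301. 141.] [ 0.3628 -0.0992  0.0116] 0.018867696842116994
block 0.85 [365. 156. 442. 288.] [ 0.5426 -0.2068  0.0918] 0.1255665705067537
crank_grip 0.64 [365. 158. 437. 288.] [ 0.5516 -0.175   0.0914] 0.10845682628969125
```

View pics/w1.png

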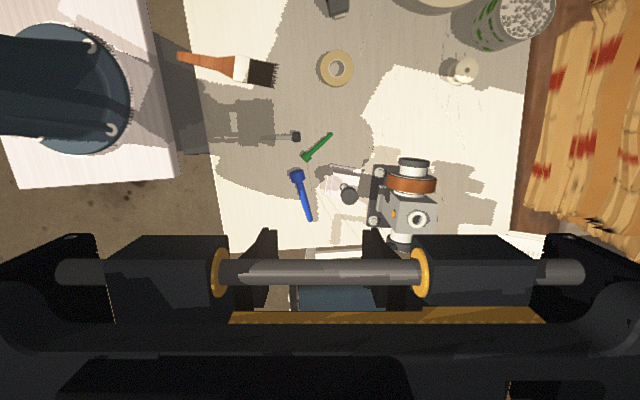

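The wrist view shows the dark pin head upright at (348,196) and the bush ring at (418,220). The decoys now lie flat on the table, away from the job. I'll refine the positions at their known heights.

```bash
cat >> h.py <<'E'
def onplane(c,uv,z):
    h=c['depth'].shape[0]; f=h/2/np.tan(np.radians(c['fovy'])/2)
    K=np.array([[f,0,c['cx']],[0,f,c['cy']],[0,0,1.]])
    s=cv2.undistortPoints(np.array(uv,float).reshape(-1,1,2),K,np.array([c['k1'],0,0,0.])).reshape(-1,2)
    Rm=R.from_rotvec(np.ravel(c['rvec'])).as_matrix(); C=-Rm.T@np.ravel(c['tvec'])
    d=np.c_[s,np.ones(len(s))]@Rm
    return C+d*((z-C[2])/d[:,2])[:,None]
def topof(c,W,cx,cy,zlo,zhi,rad,zp):
    m=(np.hypot(W[...,0]-cx,W[...,1]-cy)<rad)&(W[...,2]>zlo)&(W[...,2]<zhi)
    v,u=np.nonzero(m); e=onplane(c,np.c_[u,v],zp)[:,:2]
    (a,b),r=cv2.minEnclosingCircle(e.astype(np.float32))
    P=W[m]; return np.round([len(P),a,b,r,*e.mean(0),*P.mean(0)],4)
E
python3 - <<'E'
from h import *
for n in ['wrist','top','scene']:
    c=robot.camera(n); W=cloud(c); 
    if n=='top': save(c,'top1')
    print(n,'head',topof(c,W,.456,-.188,.10,.115,.022,.107)); print('bush',topof(c,W,.554,-.225,.1235,.132,.022,.126))
    x,y,z=W[...,0],W[...,1],W[...,2]
    # shaft/hub direction: tape core, block top
    m=(z>.116)&(z<.123)&(np.hypot(x-.554,y+.225)<.045); v,u=np.nonzero(m); print('btop',len(u),cv2.minAreaRect(onplane(c,np.c_[u,v],.12)[:,:2].astype(np.float32)))
    m=(z>.004)&(z<.012)&(np.abs(x-.554)<.085)&(np.abs(y+.225)<.09); v,u=np.nonzero(m); print('plate',len(u),cv2.minAreaRect(onplane(c,np.c_[u,v],.008)[:,:2].astype(np.float32)))
E
```

```text
wrist head [ 2.350e+02  4.602e-01 -1.875e-01  1.360e-02  4.603e-01 -1.875e-01
  4.603e-01 -1.875e-01  1.070e-01]
bush [ 1.750e+02  5.557e-01 -2.244e-01  1.350e-02  5.558e-01 -2.242e-01
  5.557e-01 -2.241e-01  1.262e-01]
btop 1020 ((0.5556007027626038, -0.22424504160881042), (0.05140676349401474, 0.057626888155937195), 81.83597564697266)
plate 897 ((0.5339621901512146, -0.22072283923625946), (0.1195768490433693, 0.14269550144672394), 81.889404296875)Traceback (most recent call last):
  File "<stdin>", line 5, in <module>
  File "h.py", line 36, in topof
    v,u=np.nonzero(m); e=onplane(c,np.c_[u,v],zp)[:,:2]
                         ~~~~~~~^^^^^^^^^^^^^^^^^
  File "h.py", line 30, in onplane
    s=cv2.undistortPoints(np.array(uv,float).reshape(-1,1,2),K,np.array([c['k1'],0,0,0.])).reshape(-1,2)
      ~~~~~~~~~~~~~~~~~~~^^^^^^^^^^^^^^^^^^^^^^^^^^^^^^^^^^^^^^^^^^^^^^^^^^^^^^^^^^^^^^^^^
cv2.error: OpenCV(4.12.0) /io/opencv/modules/calib3d/src/undistort.dispatch.cpp:347: error: (-215:Assertion failed) CV_IS_MAT(_src) && CV_IS_MAT(_dst) && (_src->rows == 1 || _src->cols == 1) && (_dst->rows == 1 || _dst->cols == 1) && _src->cols + _src->rows - 1 == _dst->rows + _dst->cols - 1 && (CV_MAT_TYPE(_src->type) == CV_32FC2 || CV_MAT_TYPE(_src->type) == CV_64FC2) && (CV_MAT_TYPE(_dst->type) == CV_32FC2 || CV_MAT_TYPE(_dst->type) == CV_64FC2) in function 'cvUndistortPointsInternal'
```

Run:
```python
from h import *
plan([(.460,-.1875,.24,-8,6),(.460,-.1875,.148,-8,5)],.6)
```

```text
-6.2 7.5 30.2 -0 -0 0.7 0.6;-6.1 7.5 30.2 -0 -0 0.7 0.6;-6.1 7.6 30.1 -0 -0 0.7 0.6;-5.9 7.7 30.2 -0 -0 0.7 0.6;-5.9 7.7 30.2 -0 -0 0.7 0.6;-5.7 7.9 30.2 -0 -0 0.7 0.6
-0 0 18.4 -0 -0 -0 0.6;-0 0 18.4 -0 -0 -0 0.6;-0.1 0 18.4 -0 -0 -0 0.6;0 0 18.4 -0 -0 -0 0.6;0 0 18.4 -0 -0 -0 0.6
```

>>> send_rows(deltas="-6.2 7.5 30 0 0 0.7 0.6;-6.1 7.5 30 0 0 0.7 0.6;-6.1 7.6 30 0 0 0.7 0.6;-5.9 7.7 30 0 0 0.7 0.6;-5.9 7.7 30 0 0 0.7 0.6;-5.7 7.9 30 0 0 0.7 0.6;0 0 0 0 0 0 0.6")

```text
time: 4.58
position: [0.4599, -0.187, 0.2398]
tool_rot: [0.755, 0.655, -0.001, -0.002]
ft_force: [-0.8, 0.3, 0.1]
grip_width: 0.0526
grip_force: 0.0
```

Run:
```python
from h import *
o=robot.get_obs(); print(o['position'],o['tool_rot'])
c=robot.camera('wrist'); W=cloud(c)
print('head',topof(c,W,.46,-.188,.10,.115,.022,.107))
plan([(.460,-.1875,.148,-8,5)],.6)
```

```text
[ 0.45990039 -0.18698244  0.23982051] [ 7.55211442e-01  6.55476859e-01 -5.27302798e-04 -2.34230457e-03]
head [ 7.240e+02  4.606e-01 -1.876e-01  1.350e-02  4.607e-01 -1.875e-01
  4.607e-01 -1.875e-01  1.070e-01]
-0.1 -0 18.6 -0 -0 -0 0.6;-0 -0 18.6 -0 -0 -0 0.6;-0.1 -0 18.6 -0 -0 -0 0.6;-0.1 -0 18.6 -0 -0 -0 0.6;-0.1 -0 18.6 -0 -0 -0 0.6
```

>>> send_rows(deltas="0 0.2 18.4 0 0 0 0.6;0 0.2 18.4 0 0 0 0.6;0 0.2 18.4 0 0 0 0.6;0 0 18.4 0 0 0 0.6;0 0 18.4 0 0 0 0.6;0 0 0 0 0 0 0.6;0 0 0 0 0 0 0;0 0 0 0 0 0 0;0 0 0 0 0 0 0;0 0 0 0 0 0 0", newtons=20)

```text
time: 5.88
position: [0.4611, -0.1887, 0.1497]
tool_rot: [0.756, 0.655, -0.0, 0.0]
ft_force: [-0.6, 0.2, 3.7]
grip_width: 0.0255
grip_force: 19.9
```

>>> send_rows(deltas="0 0 -15 0 0 0 0;0 0 -25 0 0 0 0;0 0 -25 0 0 0 0;0 0 -25 0 0 0 0;0 0 -25 0 0 0 0;0 0 -25 0 0 0 0;0 0 -10 0 0 0 0;0 0 0 0 0 0 0")

```text
time: 6.88
position: [0.4612, -0.1887, 0.2999]
tool_rot: [0.756, 0.655, 0.0, 0.001]
ft_force: [1.3, 0.6, -1.5]
grip_width: 0.0251
grip_force: 20.0
```

Run:
```python
from h import *
o=robot.get_obs(); print(o['time'],o['position'],o['tool_rot'],o['grip_width'],o['ft_force'])
c=robot.camera('wrist'); W=cloud(c); save(c,'w2')
print('bush',topof(c,W,.5557,-.2243,.1235,.132,.022,.126))
p=o['position']; print('head',topof(c,W,p[0],p[1],p[2]-.06,p[2]-.03,.02,p[2]-.041))
plan([(.5557,-.2243,p[2],-8,6)],0)
```

```text
6.875 [ 0.46119552 -0.18872248  0.29990063] [7.55841082e-01 6.54754678e-01 1.95812090e-04 7.30053716e-04] 0.025104515174242753 [ 1.32490761  0.61103644 -1.46731483]
bush [ 3.850e+02  5.553e-01 -2.242e-01  1.400e-02  5.555e-01 -2.243e-01
  5.555e-01 -2.242e-01  1.261e-01]
head [ 1.494e+03  4.616e-01 -1.870e-01  2.190e-02  4.628e-01 -1.781e-01
  4.625e-01 -1.801e-01  2.542e-01]
-3.7 16.5 -0.1 -0 -0 -0 0;-3.6 16.5 -0.2 -0 -0 -0 0;-3.7 16.5 -0.1 -0 -0 -0 0;-3.6 16.5 -0.2 -0 -0 -0 0;-3.7 16.5 -0.1 -0 -0 -0 0;-3.6 16.5 -0.2 -0 -0 -0 0
```

View pics/w2.png

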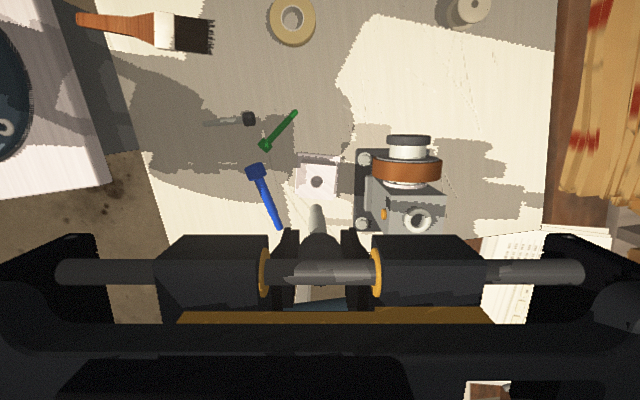

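The pin is held upright, its shank showing at (317,220). The stand at (316,182) is empty and the bush is at (418,220). Now I measure the shank axis relative to the tool.

Run:
```python
from h import *
o=robot.get_obs(); p=o['position']
c=robot.camera('wrist'); W=cloud(c); z=W[...,2]
for a,b in [(.156,.176),(.185,.205),(.205,.225)]:
    m=(np.hypot(W[...,0]-p[0],W[...,1]-p[1])<.02)&(z>a)&(z<b); P=W[m]
    C=-R.from_rotvec(np.ravel(c['rvec'])).as_matrix().T@np.ravel(c['tvec'])
    if len(P)<8: print(a,len(P)); continue
    # circle centre: linear LSQ with known radius
    from scipy.optimize import least_squares
    r=.0055 if a<.17 else .0065
    s=least_squares(lambda q:np.hypot(P[:,0]-q[0],P[:,1]-q[1])-r,P[:,:2].mean(0)-[0,.004])
    print(a,len(P),s.x, np.sqrt(s.cost*2/len(P)),P[:,:2].mean(0),P[:,0].min(),P[:,0].max())
print(C)
```

```text
0.156 76 [ 0.45798307 -0.18805435] 0.00019098489378153836 [ 0.45829602 -0.18354693] 0.45321262506977883 0.46332270288486727
0.185 149 [ 0.45894078 -0.18840557] 0.00022576618067447613 [ 0.45935646 -0.1830466 ] 0.4533721205400777 0.465234112247331
0.205 177 [ 0.45966158 -0.18859031] 0.0002271529658193293 [ 0.46013869 -0.1831314 ] 0.4538679137005072 0.46570423589523474
[ 0.47157714 -0.11478531  0.39219326]
```

>>> send_rows(deltas="0 0 0 -1 -0.3 0 0;0 0 0 -1 -0.3 0 0;-3.5 16 0 0 0 0 0;-3.5 16 0 0 0 0 0;-3.5 16 0 0 0 0 0;-3.5 16 0 0 0 0 0;-3.5 16 0 0 0 0 0;-3.5 16 0 0 0 0 0;0 0 0 0 0 0 0;0 0 0 0 0 0 0")

```text
time: 8.22
position: [0.5522, -0.2227, 0.3022]
tool_rot: [0.756, 0.655, 0.007, 0.016]
ft_force: [-1.1, -0.5, -2.1]
grip_width: 0.0251
grip_force: 19.9
```

```bash
cat >> h.py <<'E'
from scipy.optimize import least_squares
def shank(c,W,p,bands):
    out=[]
    for a,b,r in bands:
        P=W[(np.hypot(W[...,0]-p[0],W[...,1]-p[1])<.02)&(W[...,2]>a)&(W[...,2]<b)]
        if len(P)<8: print(a,len(P)); continue
        s=least_squares(lambda q:np.hypot(P[:,0]-q[0],P[:,1]-q[1])-r,P[:,:2].mean(0)-[0,.004])
        print(a,len(P),np.round(s.x,4),np.round(np.sqrt(s.cost*2/len(P)),5)); out.append([*s.x,(a+b)/2])
    o=np.array(out); return (o[-1,:2]-o[0,:2])/(o[-1,2]-o[0,2])
E
python3 - <<'E'
from h import *
o=robot.get_obs(); p=o['position']; print(o['time'],p,o['tool_rot'])
c=robot.camera('wrist'); W=cloud(c); t=p[2]-.1447
print(shank(c,W,p+[-.004,0,0],[(t+.003,t+.022,.0055),(t+.03,t+.05,.0065),(t+.05,t+.07,.0065)]))
print('bush',topof(c,W,.5557,-.2243,.1235,.132,.022,.126))
E
```

```text
8.225 [ 0.55224971 -0.22266158  0.30223461] [0.75571535 0.65467263 0.00718173 0.0156994 ]
0.1605346124450328 79 [ 0.5536 -0.2242] 0.0002
0.1875346124450328 143 [ 0.5537 -0.2241] 0.00019
0.2075346124450328 175 [ 0.5538 -0.224 ] 0.00024
[0.00461293 0.0033309 ]
bush [ 3.160e+02  5.560e-01 -2.245e-01  1.330e-02  5.566e-01 -2.224e-01
  5.566e-01 -2.223e-01  1.262e-01]
```

>>> send_rows(deltas="0 2 0 0 0 0 0;0.1 -0.3 8 0 0 0 0;0.1 -0.3 8 0 0 0 0;0.1 -0.3 8 0 0 0 0;0.1 -0.3 6 0 0 0 0;0.1 -0.2 5 0 0 0 0;0.1 -0.2 5 0 0 0 0;0 0 0 0 0 0 0")

```text
time: 9.28
position: [0.5548, -0.2231, 0.2624]
tool_rot: [0.756, 0.655, 0.007, 0.016]
ft_force: [0.6, 0.5, -0.5]
grip_width: 0.0251
grip_force: 19.9
```

Run:
```python
from h import *
o=robot.get_obs(); p=o['position']; print(o['time'],p,o['tool_rot'],o['ft_force'],o['moment'])
c=robot.camera('wrist'); W=cloud(c); t=p[2]-.1447; print(t)
print(shank(c,W,p,[(t+.03,t+.05,.0065),(t+.05,t+.07,.0065)]))
```

```text
9.275 [ 0.55476109 -0.22313221  0.26243283] [0.75571354 0.65466016 0.00733827 0.01622558] [ 0.64084309  0.50614467 -0.46116206] [-0.07591181  0.10924062 -0.01110396]
0.11773282871123175
0.14773282871123175 147 [ 0.5563 -0.2246] 0.00018
0.16773282871123174 175 [ 0.5564 -0.2245] 0.00021
[0.00409616 0.00765054]
```

>>> send_rows(deltas="0 -0.7 0 0 0 0 0;0.1 -0.2 6 0 0 0 0;0.1 -0.2 6 0 0 0 0;0.1 -0.2 5 0 0 0 0;0.1 -0.2 4 0 0 0 0;0 -0.1 3 0 0 0 0;0 0 0 0 0 0 0")

```text
time: 10.2
position: [0.5544, -0.223, 0.2385]
tool_rot: [0.756, 0.655, 0.008, 0.017]
ft_force: [1.0, -0.4, -2.1]
grip_width: 0.0253
grip_force: 19.9
```

>>> send_rows(deltas="0 0 2 0 0 0 0;0 0 0 0 0 0 0;0 0 0 0 0 0 0.45;0 0 0 0 0 0 0.45;0 0 0 0 0 0 0.5;0 0 0 0 0 0 0.5")

```text
time: 10.95
position: [0.5541, -0.223, 0.2368]
tool_rot: [0.756, 0.655, 0.007, 0.016]
ft_force: [-0.3, 0.2, 0.1]
grip_width: 0.0431
grip_force: 0.0
```

Run:
```python
from h import *
o=robot.get_obs(); p=o['position']; print(o['time'],p,o['ft_force'],o['grip_width'])
c=robot.camera('wrist'); W=cloud(c)
print(shank(c,W,p,[(.129,.145,.0065),(.145,.165,.0065)]))
P=W[(np.hypot(W[...,0]-.5556,W[...,1]+.2243)<.016)&(W[...,2]>.165)&(W[...,2]<.2)]; print(len(P),np.percentile(P,[1,50,99],axis=0))
```

```text
10.95 [ 0.55409779 -0.22296793  0.23683734] [-0.31518231  0.20015048  0.09156902] 0.04309935702382012
0.129 128 [ 0.5563 -0.2246] 0.0002
0.145 128 [ 0.5561 -0.2243] 0.00022
[-0.00964746  0.01271144]
1037 [[ 0.54475178 -0.22134756  0.17652797]
 [ 0.55695052 -0.21476427  0.19145547]
 [ 0.56786556 -0.21071575  0.19356085]]
```

>>> send_rows(deltas="-0.1 0.5 -10 0 0 0 0.5;-0.2 0.5 -15 0 0 0 0.5;-0.2 0.5 -20 0 0 0 0.5;0 0 -20 0 0 0 0.5;0 0 0 1 0.3 0 0.5;0 0 0 1 0.3 0 0.5;0 0 0 0 0 0 0.5")

```text
time: 11.88
position: [0.5534, -0.2226, 0.3009]
tool_rot: [0.756, 0.655, -0.0, -0.001]
ft_force: [-0.3, -0.9, 0.3]
grip_width: 0.0436
grip_force: 0.0
```

Run:
```python
from h import *
o=robot.get_obs(); p=o['position']; print(o['time'],p,o['tool_rot'],o['ft_force'])
c=robot.camera('wrist'); W=cloud(c)
print('head',topof(c,W,.5556,-.2243,.185,.2,.022,.192))
for n in ['top','scene','wrist']:
    c=robot.camera(n); W=cloud(c); im=c['image']; save(c,n+'2')
    m=(im.max(-1)<60)&(W[...,0]>.44)&(W[...,0]<.55)&(W[...,1]<-.28)&(W[...,1]>-.36)&(W[...,2]>.09)&(W[...,2]<.15); P=W[m]
    if len(P)>5: print(n,len(P),np.percentile(P,[1,50,99],axis=0).round(4).tolist())
plan([(.488,-.311,p[2],-8.2,5),(.488,-.311,.22,-8.2,4)],.5)
```

```text
11.875 [ 0.55341445 -0.22264241  0.30093021] [ 7.55839825e-01  6.54755913e-01 -2.78999195e-04 -8.80313734e-04] [-0.28020821 -0.90566148  0.32635645]
head [ 8.890e+02  5.559e-01 -2.224e-01  1.360e-02  5.560e-01 -2.223e-01
  5.560e-01 -2.222e-01  1.920e-01]
scene 300 [[0.4734, -0.336, 0.0919], [0.4797, -0.3147, 0.1221], [0.5445, -0.284, 0.1265]]
wrist 57 [[0.4867, -0.3342, 0.0911], [0.4911, -0.3255, 0.121], [0.535, -0.2804, 0.1253]]
-19.4 -10.4 0 -0 -0 0 0.5;-19.3 -10.4 0.1 -0 -0 0 0.5;-19.4 -10.4 0 -0 -0 0 0.5;-19.3 -10.4 0.1 -0 -0 0 0.5;-19.4 -10.4 0 -0 -0 0 0.5
-0 0 20.2 -0 -0 0 0.5;-0 0 20.3 -0 -0 0 0.5;-0 0.1 20.2 -0 -0 0 0.5;-0 -0 20.2 -0 -0 0 0.5
```

>>> send_rows(deltas="-19 -11 0 0 0 0 0.5;-19 -11 0 0 0 0 0.5;-19.5 -11 0 0 0 0 0.5;-19.5 -11 0 0 0 0 0.5;-19.5 -10 0 0 0 0 0.5;0 0 20 0 0 0 0.5;0 0 20 0 0 0 0.5;0 0 18 0 0 0 0.5;0 0 0 0 0 0 0.5")

```text
time: 13.2
position: [0.4855, -0.3099, 0.2423]
tool_rot: [0.756, 0.655, -0.0, -0.002]
ft_force: [1.2, -0.0, 0.5]
grip_width: 0.0438
grip_force: 0.0
```

Run:
```python
from h import *
o=robot.get_obs(); p=o['position']; print(o['time'],p,o['ft_force'])
c=robot.camera('wrist'); W=cloud(c); save(c,'w3')
m=(c['image'].max(-1)<70)&(abs(W[...,0]-.486)<.03)&(W[...,1]<-.28)&(W[...,1]>-.36)&(W[...,2]>.105)&(W[...,2]<.14); P=W[m]
print(len(P),np.percentile(P,[1,50,99],axis=0).round(4).tolist())
for y0 in np.arange(-.335,-.28,.01):
    Q=P[abs(P[:,1]-y0)<.005]
    if len(Q)>5: print(y0,len(Q),Q[:,0].min(),Q[:,0].max(),Q[:,2].max())
```

```text
13.2 [ 0.48553072 -0.30985389  0.24229217] [ 1.15433764 -0.0231649   0.458021  ]
1385 [[0.4752, -0.3329, 0.108], [0.4858, -0.3052, 0.1255], [0.5127, -0.2804, 0.1278]]
-0.335 74 0.47454220721317847 0.48991091608552934 0.12806581324272143
-0.325 229 0.4742815627655971 0.4915167637593899 0.12780185344745115
-0.315 263 0.47520754678083765 0.49374386585046026 0.12838529043871408
-0.305 266 0.4767719505187253 0.49497917029545996 0.12797088447719498
-0.295 289 0.477454400176274 0.4962829292691294 0.12802696841271466
-0.285 264 0.4791323042649613 0.5154634659746735 0.12781543715206037
```

View pics/w3.png

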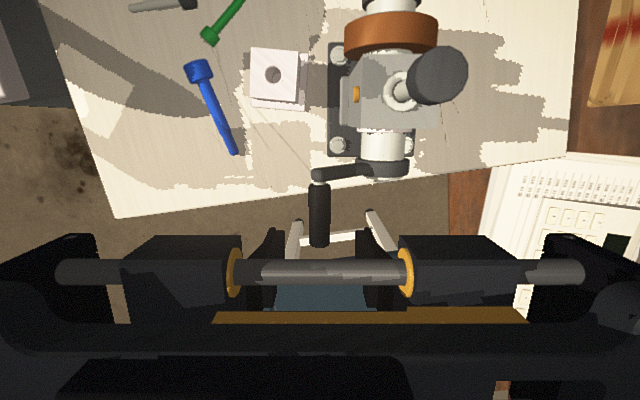

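The handle shows at (319,215), 18 mm wide, its top at z = 0.128, so the crank angle is about -0.86. The pin stands in the bush, with its head at (440,75). I'll straddle the handle and push gently.

>>> send_rows(deltas="0 -0.7 15 0 0 0 0.45;0 0 15 0 0 0 0.45;0 0 15 0 0 0 0.45;0 0 14 0 0 0 0.45;0 0 0 0 0 0 0.36;0 0 0 0 0 0 0.36;0 3 0 0 0 0 0.36;0 3 0 0 0 0 0.36;0 3 0 0 0 0 0.36;0 0 0 0 0 0 0.36")

```text
time: 14.5
position: [0.4921, -0.3115, 0.1852]
tool_rot: [0.755, 0.656, -0.002, -0.002]
ft_force: [-7.8, -0.8, 4.9]
grip_width: 0.0313
grip_force: 3.8
```

```bash
cat > chk.py <<'E'
from h import *
o=robot.get_obs(); p=o['position']; print(round(o['time'],2),p.round(4),o['ft_force'].round(1),o['moment'].round(2),round(o['grip_width'],4))
print('TCP along block x from bush %.1f mm'%(((p[:2]-[.5556,-.2243])@[.9898,-.1426])*1e3))
for n in ['wrist','scene']:
    c=robot.camera(n); W=cloud(c)
    P=W[(np.hypot(W[...,0]-.5556,W[...,1]+.2235)<.013)&(W[...,2]>.15)&(W[...,2]<.21)]
    if len(P)>5: print(n,'head top',len(P),np.percentile(P[:,2],[50,80,95]).round(4), P[P[:,2]>np.percentile(P[:,2],60)][:,:2].mean(0).round(4))
    if n=='wrist': save(c,'wl')
E
python3 chk.py
```

```text
14.5 [ 0.4921 -0.3115  0.1852] [-7.8 -0.8  4.9] [-0.34  1.55  0.03] 0.0313
TCP along block x from bush -50.4 mm
wrist head top 8526 [0.1922 0.1929 0.1935] [ 0.5555 -0.2247]
```

>>> send_rows(deltas="0 2 -4 0 0 0 0.36;0 2.5 -3 0 0 0 0.36;0 3 -3 0 0 0 0.36;0 0 0 0 0 0 0.36")

```text
time: 15.1
position: [0.5004, -0.3127, 0.1954]
tool_rot: [0.755, 0.655, -0.001, -0.002]
ft_force: [-4.5, -0.2, 5.1]
grip_width: 0.0314
grip_force: 2.7
```

```bash
python3 chk.py
```

```text
15.1 [ 0.5004 -0.3127  0.1954] [-4.5 -0.2  5.1] [-0.11  1.1   0.04] 0.0314
TCP along block x from bush -42.0 mm
wrist head top 3725 [0.1923 0.193  0.1936] [ 0.5533 -0.2238]
```

>>> send_rows(deltas="0 3 -2.5 0 0 0 0.36;0 3 -2.5 0 0 0 0.36;0 3 -2 0 0 0 0.36;0 0 0 0 0 0 0.36")

```text
time: 15.7
position: [0.5094, -0.3139, 0.2026]
tool_rot: [0.756, 0.655, -0.001, -0.001]
ft_force: [-4.7, 0.1, 2.5]
grip_width: 0.0314
grip_force: 2.2
```

```bash
python3 chk.py
```

```text
15.7 [ 0.5094 -0.3139  0.2026] [-4.7  0.1  2.5] [-0.05  0.92  0.02] 0.0314
TCP along block x from bush -33.0 mm
wrist head top 3201 [0.1923 0.193  0.1936] [ 0.5533 -0.2237]
```

View pics/wl.png

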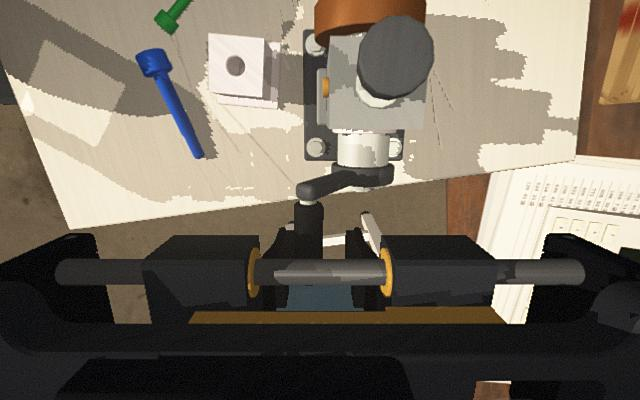

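Handle at (308,225) between the fingers, and the pin head at (395,55) is still up. Continuing along the arc.

>>> send_rows(deltas="0 3 -1.5 0 0 0 0.36;0 3 -1.5 0 0 0 0.36;0 3 -1.2 0 0 0 0.36;0 0 0 0 0 0 0.36")

```text
time: 16.3
position: [0.5208, -0.3155, 0.2061]
tool_rot: [0.756, 0.655, 0.001, 0.001]
ft_force: [-1.8, -0.3, 0.6]
grip_width: 0.0312
grip_force: 0.4
```

```bash
python3 chk.py
```

```text
16.3 [ 0.5208 -0.3155  0.2061] [-1.8 -0.3  0.6] [-0.02  0.16  0.03] 0.0312
TCP along block x from bush -21.5 mm
wrist head top 2997 [0.1923 0.193  0.1936] [ 0.5537 -0.2237]
```

>>> send_rows(deltas="0 3 -1 0 0 0 0.36;0 3 -1 0 0 0 0.36;0 3 -0.7 0 0 0 0.36;0 0 0 0 0 0 0.36")

```text
time: 16.9
position: [0.5293, -0.3167, 0.2089]
tool_rot: [0.756, 0.655, 0.0, 0.001]
ft_force: [-1.4, 0.6, 0.9]
grip_width: 0.0313
grip_force: 0.3
```

```bash
python3 chk.py
```

```text
16.9 [ 0.5293 -0.3167  0.2089] [-1.4  0.6  0.9] [-0.08  0.18  0.05] 0.0313
TCP along block x from bush -12.9 mm
wrist head top 2891 [0.1923 0.193  0.1936] [ 0.5536 -0.224 ]
```

>>> send_rows(deltas="0 3 -0.6 0 0 0 0.36;0 3 -0.5 0 0 0 0.36;0 3 -0.4 0 0 0 0.36;0 0 0 0 0 0 0.36")

```text
time: 17.5
position: [0.5381, -0.318, 0.2102]
tool_rot: [0.756, 0.655, 0.0, 0.0]
ft_force: [-0.2, 0.2, 0.3]
grip_width: 0.0316
grip_force: 0.2
```

```bash
python3 chk.py
```

```text
17.5 [ 0.5381 -0.318   0.2102] [-0.2  0.2  0.3] [-0.1   0.18 -0.01] 0.0316
TCP along block x from bush -3.9 mm
wrist head top 2886 [0.1922 0.1929 0.1935] [ 0.5536 -0.224 ]
scene head top 18 [0.1524 0.1549 0.1561] [ 0.5464 -0.2265]
```

>>> send_rows(deltas="0 3 -0.2 0 0 0 0.36;0 3 0 0 0 0 0.36;0 3 0 0 0 0 0.36;0 0 0 0 0 0 0.36")

```text
time: 18.1
position: [0.547, -0.3193, 0.2104]
tool_rot: [0.756, 0.655, 0.0, 0.0]
ft_force: [0.0, 0.1, 0.7]
grip_width: 0.0312
grip_force: 0.0
```

```bash
python3 chk.py
```

```text
18.1 [ 0.547  -0.3193  0.2104] [0.  0.1 0.7] [-0.1   0.07 -0.01] 0.0312
TCP along block x from bush 5.1 mm
wrist head top 2978 [0.1919 0.1926 0.1932] [ 0.5537 -0.224 ]
scene head top 40 [0.1572 0.1599 0.1626] [ 0.5465 -0.2268]
```

>>> send_rows(deltas="0 3 0 0 0 0 0.36;0 3 0.2 0 0 0 0.36;0 3 0.4 0 0 0 0.36;0 0 0 0 0 0 0.36")

```text
time: 18.7
position: [0.5559, -0.3206, 0.2098]
tool_rot: [0.756, 0.655, 0.0, 0.0]
ft_force: [-0.6, -0.1, 1.0]
grip_width: 0.0314
grip_force: 0.0
```

```bash
python3 chk.py
```

```text
18.7 [ 0.5559 -0.3206  0.2098] [-0.6 -0.1  1. ] [-0.11  0.04 -0.06] 0.0314
TCP along block x from bush 14.0 mm
wrist head top 3126 [0.1908 0.1915 0.1922] [ 0.5538 -0.2243]
scene head top 62 [0.1589 0.164  0.1666] [ 0.5469 -0.2271]
```

View pics/wl.png

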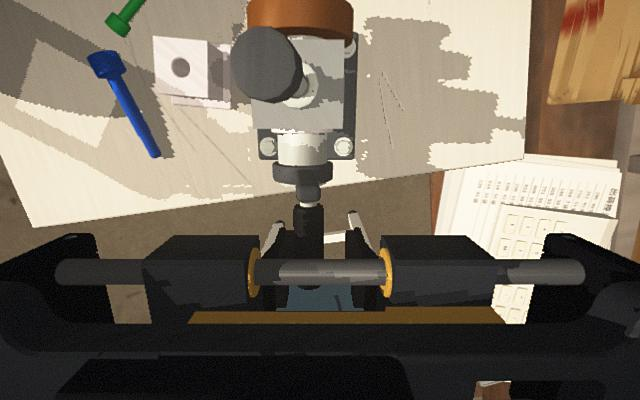

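The crank is now nearly upright with the handle at (308,225), and the pin at (267,65) has sunk 1.4 mm: the nose is entering the hole. I continue in smaller steps.

>>> send_rows(deltas="0 2 0.3 0 0 0 0.36;0 2 0.3 0 0 0 0.36;0 0 0 0 0 0 0.36;0 0 0 0 0 0 0.36")

```text
time: 19.3
position: [0.5595, -0.3211, 0.2092]
tool_rot: [0.756, 0.655, 0.0, 0.0]
ft_force: [0.1, -0.8, -0.0]
grip_width: 0.0313
grip_force: 0.0
```

```bash
python3 chk.py
```

```text
19.3 [ 0.5595 -0.3211  0.2092] [ 0.1 -0.8 -0. ] [-0.06  0.02  0.03] 0.0313
TCP along block x from bush 17.7 mm
wrist head top 3069 [0.1898 0.1905 0.1912] [ 0.554  -0.2247]
scene head top 54 [0.1589 0.1633 0.1656] [ 0.548  -0.2292]
```

>>> send_rows(deltas="0 2 0.3 0 0 0 0.36;0 2 0.4 0 0 0 0.36;0 2 0.4 0 0 0 0.36;0 0 0 0 0 0 0.36")

```text
time: 19.9
position: [0.5656, -0.3219, 0.2081]
tool_rot: [0.756, 0.655, 0.0, 0.0]
ft_force: [0.2, -0.4, -0.7]
grip_width: 0.0318
grip_force: 0.1
```

```bash
python3 chk.py
```

```text
19.9 [ 0.5656 -0.3219  0.2081] [ 0.2 -0.4 -0.7] [-0.06  0.12  0.02] 0.0318
TCP along block x from bush 23.8 mm
wrist head top 2922 [0.1809 0.1815 0.1821] [ 0.5569 -0.225 ]
scene head top 39 [0.1554 0.1623 0.1698] [ 0.5471 -0.2256]
```

The head has dropped 11.3 mm, so the pin is caught. I let go of the crank and move above the pin.

>>> send_rows(deltas="0 -3 0 0 0 0 0.5;0 -3 0 0 0 0 0.5;0 0 -15 0 0 0 0.5;0 0 -20 0 0 0 0.5;0 0 -25 0 0 0 0.5;0 0 -25 0 0 0 0.2;0 0 0 0 0 0 0;0 0 0 0 0 0 0")

```text
time: 21.0
position: [0.559, -0.3208, 0.2929]
tool_rot: [0.756, 0.655, -0.0, -0.0]
ft_force: [-0.6, -0.6, -0.6]
grip_width: 0.0212
grip_force: 0.0
```

```bash
python3 chk.py
python3 - <<'E'
from h import *
p=robot.get_obs()['position']
plan([(.5556,-.2243,p[2],-8.2,5)],0)
E
```

```text
21.0 [ 0.559  -0.3208  0.2929] [-0.6 -0.6 -0.6] [-0.04  0.06 -0.  ] 0.0212
TCP along block x from bush 17.1 mm
wrist head top 956 [0.1809 0.1815 0.1821] [ 0.5563 -0.2249]
scene head top 79 [0.1793 0.18   0.1805] [ 0.5551 -0.2257]
19 -3.4 0 -0 -0 0 0;19 -3.4 0.1 -0 -0 0 0;18.9 -3.3 -0 -0 -0 0 0;19 -3.4 0 -0 -0 0 0;19 -3.4 0.1 -0 -0 0 0
```

>>> send_rows(deltas="19 -3.4 0 0 0 0 0;19 -3.4 0 0 0 0 0;19 -3.4 0 0 0 0 0;19 -3.4 0 0 0 0 0;19 -3.4 0 0 0 0 0;0 0 12 0 0 0 0;0 0 12 0 0 0 0;0 0 12 0 0 0 0;0 0 3 0 0 0 0;0 0 0 0 0 0 0")

```text
time: 22.35
position: [0.556, -0.225, 0.2536]
tool_rot: [0.756, 0.654, -0.0, -0.0]
ft_force: [0.8, -0.7, -0.5]
grip_width: 0.0004
grip_force: 0.0
```

>>> send_rows(deltas="0 0 2 0 0 0 0;0 0 2 0 0 0 0;0 0 2 0 0 0 0;0 0 0 0 0 0 0")

```text
time: 22.85
position: [0.5563, -0.2247, 0.2486]
tool_rot: [0.756, 0.655, 0.0, 0.0]
ft_force: [0.6, 1.3, 4.7]
grip_width: 0.0003
grip_force: 1.6
```

>>> send_rows(deltas="0 0 2 0 0 0 0;0 0 2 0 0 0 0;0 0 2 0 0 0 0;0 0 0 0 0 0 0")

```text
time: 23.35
position: [0.5559, -0.2245, 0.2416]
tool_rot: [0.756, 0.655, -0.0, -0.0]
ft_force: [1.0, -0.0, 2.2]
grip_width: 0.0006
grip_force: 1.3
```

>>> send_rows(deltas="0 0 2.5 0 0 0 0;0 0 2.5 0 0 0 0;0 0 2.5 0 0 0 0;0 0 2.5 0 0 0 0;0 0 0 0 0 0 0")

```text
time: 23.98
position: [0.556, -0.2244, 0.2317]
tool_rot: [0.756, 0.655, 0.0, -0.0]
ft_force: [1.2, 0.2, 2.6]
grip_width: -0.0
grip_force: 1.2
```

Run:
```python
from h import *
c=robot.camera('scene'); save(c,'s3'); im=c['image'][150:300,310:470]; cv2.imwrite('pics/s3c.png',cv2.resize(im[:,:,::-1],(640,600),interpolation=cv2.INTER_CUBIC)); print(robot.get_obs()['moment'])
```

```text
[ 0.01106977 -0.18277435  0.02005964]
```

View pics/s3c.png

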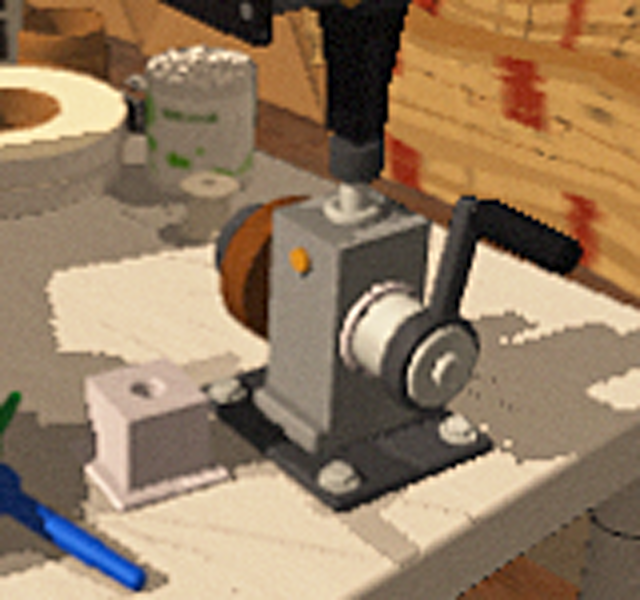

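The fingers push the head squarely at (355,160), and the pin is sinking into the bush while the crank at (470,230) turns by itself. Continuing.

>>> send_rows(deltas="0 0 2.5 0 0 0 0;0 0 2.5 0 0 0 0;0 0 2.5 0 0 0 0;0 0 2.5 0 0 0 0;0 0 0 0 0 0 0")

```text
time: 24.65
position: [0.5554, -0.2244, 0.2215]
tool_rot: [0.756, 0.655, -0.001, -0.001]
ft_force: [0.8, 0.2, 1.7]
grip_width: 0.0004
grip_force: 0.8
```

>>> send_rows(deltas="0 0 2 0 0 0 0;0 0 2 0 0 0 0;0 0 1.5 0 0 0 0;0 0 0 0 0 0 0")

```text
time: 25.15
position: [0.5557, -0.2244, 0.2163]
tool_rot: [0.756, 0.655, -0.0, -0.001]
ft_force: [0.6, 0.9, 2.2]
grip_width: 0.0001
grip_force: 1.2
```

Head top is now at about 0.146, and seated is 0.144. A few more millimetres until the force rises.

>>> send_rows(deltas="0 0 1 0 0 0 0;0 0 1 0 0 0 0;0 0 1 0 0 0 0;0 0 1 0 0 0 0;0 0 0 0 0 0 0")

```text
time: 25.78
position: [0.5558, -0.2242, 0.2141]
tool_rot: [0.756, 0.655, 0.0, -0.0]
ft_force: [-1.5, 2.8, 11.8]
grip_width: 0.0007
grip_force: 6.1
```

Seated: the force rose to 12 N at the expected height. I retreat upwards and check.

>>> send_rows(deltas="0 0 -6 0 0 0 0;0 0 -15 0 0 0 0;0 0 -25 0 0 0 0;0 0 -25 0 0 0 0;0 0 -25 0 0 0 0;0 0 0 0 0 0 0;0 0 0 0 0 0 0")

```text
time: 26.65
position: [0.5556, -0.2244, 0.3079]
tool_rot: [0.756, 0.655, -0.0, -0.001]
ft_force: [-0.4, 1.5, -0.8]
grip_width: 0.0005
grip_force: 0.0
```

Run:
```python
from h import *
o=robot.get_obs(); print(o['time'],o['position'],o['ft_force'])
for n in ['wrist','scene']:
    c=robot.camera(n); W=cloud(c); print(n,topof(c,W,.5556,-.2243,.138,.155,.02,.144))
    P=W[(np.hypot(W[...,0]-.5556,W[...,1]+.2243)<.01)&(W[...,2]>.13)&(W[...,2]<.16)]; print(len(P),np.median(P,0))
    if len(P)>20:
        A=np.c_[P[:,:2]-P[:,:2].mean(0),np.ones(len(P))]; print('slope',np.linalg.lstsq(A,P[:,2],rcond=None)[0])
```

```text
26.65 [ 0.55556977 -0.22443778  0.30786649] [-0.35645229  1.49951095 -0.76949829]
wrist [ 5.740e+02  5.568e-01 -2.248e-01  1.320e-02  5.570e-01 -2.247e-01
  5.570e-01 -2.246e-01  1.443e-01]
341 [ 0.55571108 -0.2241133   0.14460599]
slope [0.00272443 0.00341993 0.14460329]
scene [ 9.100e+01  5.505e-01 -2.305e-01  1.760e-02  5.508e-01 -2.310e-01
  5.534e-01 -2.287e-01  1.424e-01]
35 [ 0.55569703 -0.22429196  0.14337507]
slope [-0.00622911  0.00931116  0.14348251]
```

The head top is at 0.1445, level and centred, so the pin is fully seated.

```bash
python3 -c "
from rig import robot
print(robot.hand_in())"
```

```text
the job is handed in; nothing more can be done
None
```

The job is handed in: the pin caught in the shaft, I pushed it home, and the last check showed it upright with its head seated on the bush, the crank released and the arm clear.

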